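# Raise the router cutter four clicks and store the height

### The arm

A 6-joint arm with a two-finger parallel gripper is mounted at the origin on the work surface. World frame = base frame: x ahead of the robot, y to its left, z up, the work surface at z = 0. Lengths are in m, angles in rad, forces in N, time in s.
With the tool pointing down it reaches from about 0.4 to 0.925 m from the base axis. Payload 12.5 kg.
Tool frame: the origin (TCP) lies on the front face of the gripper's body, between the roots of the fingers; the fingertips stand 78 mm ahead of it and the grasp point (between the pads) lies 59 mm ahead of it; z points along the fingers, y is the line along which they close (so a half turn about z gives the same grasp; the last joint's range is limited). The gripper opens to 95 mm and grips with 3 to 60 N. Pads are 20 mm wide; open, the fingers measure 119 mm over their backs; the gripper's body (75 mm by 180 mm) begins 59 mm behind the grasp point.
Start: joints at [1.105, 0.491, 1.559, -0, 1.092, -0.106], TCP at [0.22, 0.585, 0.292] pointing down, gripper open.
Joint ranges: [-3.1, 3.1], [-0.84, 2.19], [0.05, 2.79], [-1.13, 4.28], [0.06, 2.93], [-2.69, 2.69]. Speed limits (rad/s): [2.22, 2.22, 2.79, 3.14, 3.14, 3.14].

### API

Orientations are given as a rotation vector (axis times angle).
In Python, from bench import robot, jaws, monitor, get_image, finish_job gives the robot as it stands. Calls block until the motion is done:
- robot.move_pose(position, orientation): joint-space move of the TCP to a pose.
- robot.move_l(position, rot=None, v=0.15, until_force=None): straight line of the TCP; rot=None keeps the orientation; v is the mean speed in m/s. With until_force (N) it stops when the force on the tool has changed by that much, and returns True; else False.
- robot.move_joints(angles): joint-space move.
- jaws.gripper_open() and jaws.grab(grip_force=None): open the fingers fully, or close them until they stop; grip_force is the grip in N (None keeps the last).
- robot.wait(seconds).
- robot.inverse_kinematics(position, orientation): joint angles nearest the present ones, or None.
- monitor.state(): the state.
- get_image(name): name is "scene" or "top" or "wrist"; returns a dict with "img" (384x512x3 uint8, blue, green, red), "fx", "fy", "cx", "cy" (pixels), "distortion" ([k1, k2, p1, p2, k3] as OpenCV has them; the pictures are not rectified), "eye" and "rotation" of the camera in the world. Camera axes: x right, y down, z forward; pixel columns grow to the right and rows downward; lengths in m; the calibration is good to about 2 mm. A picture is of the moment at which its call begins. There is no depth.
A pose or a line that the arm cannot do raises robot.MotionError and nothing moves.
- finish_job(): hands the job in; it is judged then, once.
The state is a dict: "time_s": time; "joints": joint angles; "dq": joint speeds; "effort": joint torques, N m; "tcp_pos": TCP position; "eef_rot": TCP orientation; "ft_force": force on the tool from outside, world axes, zero at the start; "torque": the same for the moment, N m; "finger_gap": opening from 0.0 (shut) to 1.0 (fully open); "gripper_force": force on a finger pad.
Only numpy, scipy, OpenCV 4.12 (cv2) and the standard library are available. Lean on these libraries where they do the work, as an engineer would, in place of code of your own. Each camera call takes 0.05 s, during which the arm holds its last target. There are 200 camera calls.

### The job

Raise the router-lift cutter by turning its click-stop dial clockwise (seen from above) exactly four clicks, pushing the dial's fin round with a fingertip and never going past the fourth click; do not pinch the fin. Once the dial rests in the fourth click, press the large round button on the height readout fully in and let go, to store the setting. Stay off the cutter and the small button, and leave the loose things on the bench where they are.

Things in the scene. Friction and masses are not known exactly. Their poses are not given: they have to be found in the camera images.
- dial (a joint): Turn of the click dial about its vertical axis, rad: 0 at the start (resting in a click), grows as it turns clockwise seen from above. Clicks are 20 degrees (0.349 rad) apart, so four clicks are 1.396. A detent pulls the dial to the nearest click: pushing from one to the next takes about 0.25 N m at most (about 7 N on the fin at 36 mm from the axis; more when turned fast), and once past half way it snaps on by itself to the next click and stays. It can be turned back too.
- dial_axis (a point): Point on the dial's vertical axis at the top face of its knurled wheel, 48 mm above the bench. The wheel is a 90 mm disc, 14 mm thick, on a fixed 106 mm round grey housing 26 mm high that stands on the lift plate and has a tick for each click. A 9 mm radius steel cap stands 5 mm above the wheel's face at the centre. The housing and fin may face any way at the start.
- fin_top (a point): Point on the upper edge of the dial's fin, 36 mm from the axis, 74 mm above the bench. The fin is the one upright radial blade on the wheel: it reaches from 12 to 44 mm from the axis, is 14 mm thick and stands 26 mm above the wheel's face. It turns with the dial; for clockwise turning push on its counter-clockwise side.
- fin_back: Half of the fin, 7 mm thick (split along its middle plane): the counter-clockwise side, the one to push on. Origin at the underside of this half, 28 mm from the axis.
- fin_front: The other half of the fin, 7 mm thick: its clockwise side. Origin at the underside of this half, 28 mm from the axis. Squeezing both halves at once counts as pinching.
- lift: Aluminium lift plate 200 (x) x 300 (y) x 8 mm, fixed on the bench; origin under its centre. The dial's axis is within 12 mm of (10, -80) mm in its frame, the cutter at (0, 85) mm.
- cutter: Steel router cutter, 32 mm wide, standing about 32 mm above the plate in a 80 mm ring; it rises 1.5 mm per click. Do not touch. Origin on its axis, near the plate.
- store_top (a point): Centre of the top of the readout's LARGE round button (30 mm across), facing up. Pressed fully it goes down 6 mm; it is a spring, 4 N at full depth.
- store (a joint): Travel of the large button, m: 0 released, 0.006 fully in.
- power (a joint): Travel of the small button, m: 0 released, 0.004 fully in. Leave it alone.
- power_top (a point): Centre of the top of the readout's SMALL round button (14 mm across), on the same front strip of the readout, 78 mm from the large one.
- readout: Grey height readout 100 (x) x 140 (y) mm, 30 mm high, fixed on the bench to one side of the lift; its black display bar, 38 mm high, runs along its +x side and the two buttons are on the -x half, the large one at +36 mm and the small one at -42 mm in y. Origin under its centre.
- dust_port: Fixed dust nozzle, round black tube 72 mm across and 62 mm high on a 100 x 120 mm base, on the other side of the lift. Origin under its centre.
- spray_can: Loose can 66 mm across, 170 mm high. Bystander; origin at the centre of its underside.
- hammer: Loose hammer 260 mm long, lying. Bystander; origin under its middle.
- wrench: Loose flat spanner 150 mm long, lying. Bystander; origin under its middle.
- sanding_block: Loose cork block 55 x 85 x 30 mm. Bystander; origin under its centre.
- tape_measure: Loose tape measure 65 x 38 x 60 mm. Bystander; origin under its centre.
- collet_nut: Loose steel ring 32 mm across, 16 mm high, lying on the lift plate. Bystander; origin under its centre.
- moulding: Loose moulding piece 55 x 220 x 22 mm. Bystander; origin under its centre.
Things that resemble listed ones, but are neither listed nor needed, are in the scene too. What is shaped like the readout but orange is not meant.

How it is judged:
By the outcome, as a careful person would: the job done as asked, in the order asked, and still so for the second after the job is handed in, with the robot touching nothing.
It also fails if it takes over 64 s, if anything falls off the work surface, if the arm or the gripper's body presses on something with over 40 N, if the wrist force passes 120 N, or if a joint passes its speed limit or range.

## Working session

There is one attempt and no reset: what is moved stays moved. The work goes in short steps, each a Python script; the robot and the scene stay as the last script left them, time stands still between calls to the robot, and variables do not carry over. Pictures are saved under pics/ and viewed, at most 10 in all, crops included, and the job is handed in when it is done.

```bash
mkdir -p pics; python3 - <<'E'
from bench import *
import cv2
for n in("top","scene"):
    d=get_image(n); cv2.imwrite(f"pics/{n}.png",cv2.resize(d["img"],(800,600),interpolation=cv2.INTER_CUBIC))
    print(n,{k:v for k,v in d.items() if k!="img"})
s=monitor.state();print(s["time_s"],s["eef_rot"],s["finger_gap"])
E
```

```text
top {'fx': 433.78062145969085, 'fy': 433.78062145969085, 'cx': 257.7856242109469, 'cy': 189.79722062055419, 'distortion': array([0.05062491, 0.        , 0.        , 0.        , 0.        ]), 'eye': array([0.2762971 , 0.02114363, 1.37196894]), 'rotation': array([-2.13622383,  2.10557323, -0.19889002])}
scene {'fx': 457.20523662802964, 'fy': 457.20523662802964, 'cx': 251.91139733121707, 'cy': 193.2993193659807, 'distortion': array([-0.17543408,  0.        ,  0.        ,  0.        ,  0.        ]), 'eye': array([ 1.36007804, -0.37817183,  1.48753133]), 'rotation': array([-2.23750557, -1.38216902,  0.42247325])}
0.1 [-5.62130737e-01 -3.09060334e+00  1.53779538e-03] 0.9990624656791884
```

View pics/top.png

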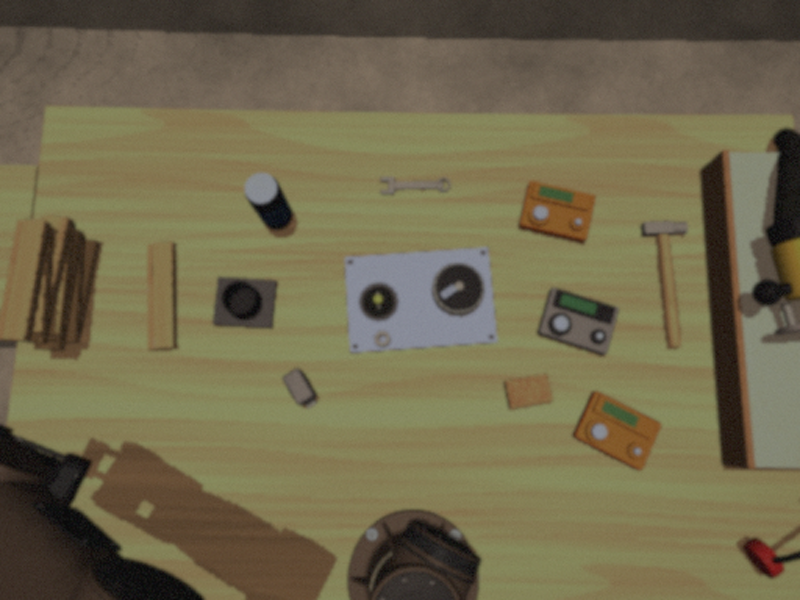

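View pics/scene.png

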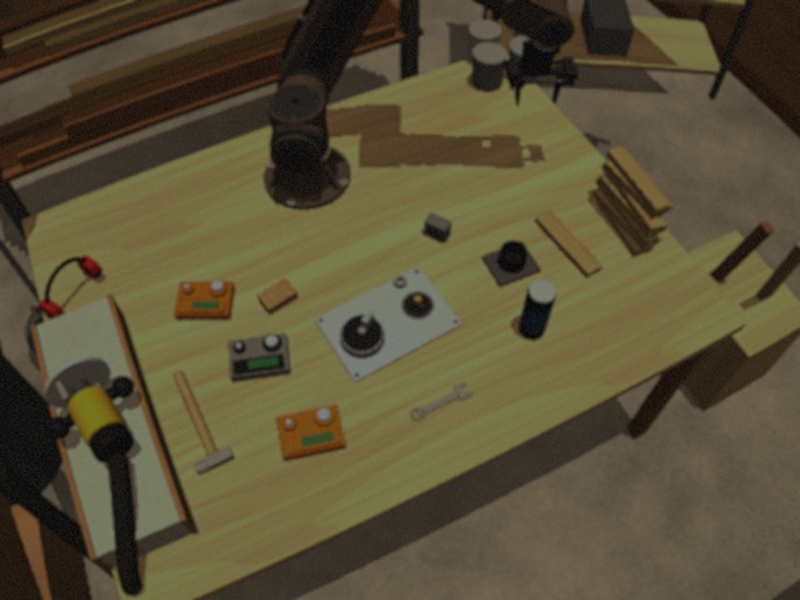

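The top view shows the lift dial at (458,289) with its fin pointing to the left or right of it. The grey readout's large button is at (560,324) and its small one at (599,337). The cutter is at (378,300). I'll move over the dial for a closer look.

```bash
cat > h.py <<'E'
from bench import *
import cv2, numpy as np
from scipy.spatial.transform import Rotation as Rn
def ray(d,uv,z):
    K=np.array([[d["fx"],0,d["cx"]],[0,d["fy"],d["cy"]],[0,0,1]])
    p=cv2.undistortPoints(np.array([[uv]],float),K,np.array(d["distortion"],float))[0,0]
    v=Rn.from_rotvec(d["rotation"]).apply([p[0],p[1],1]); e=d["eye"]
    return e+v*(z-e[2])/v[2]
def down(yaw):  # tool pointing down, tool y axis at angle yaw in the world
    y=np.array([np.cos(yaw),np.sin(yaw),0]);z=np.array([0,0,-1.]);x=np.cross(y,z)
    return Rn.from_matrix(np.c_[x,y,z]).as_rotvec()
E
python3 - <<'E'
from h import *
d=get_image("top");f=.64
P={n:ray(d,(u*f,v*f),z) for n,u,v,z in[("dial",458,289,.048),("store",560,324,.036),("power",599,337,.036),("cutter",378,300,.04)]}
for k,v in P.items(): print(k,v.round(4))
R0=Rn.from_rotvec(monitor.state()["eef_rot"]).as_matrix();print(R0.round(2))
p=P["dial"]
for yaw in (np.pi/2,-np.pi/2):
    print(robot.inverse_kinematics([p[0],p[1],.38],down(yaw)))
robot.move_pose([p[0]-.03,p[1]-.03,.36],down(np.pi/2 if R0[1,1]>0 else -np.pi/2))
jaws.grab(10)
d=get_image("wrist");cv2.imwrite("pics/w1.png",cv2.resize(d["img"],(800,600),interpolation=cv2.INTER_CUBIC))
print({k:v for k,v in d.items() if k!="img"},monitor.state()["time_s"],monitor.state()["finger_gap"],monitor.state()["joints"])
E
```

```text
dial [ 0.547  -0.0836  0.048 ]
store [ 0.4814 -0.2867  0.036 ]
power [ 0.4566 -0.3624  0.036 ]
cutter [0.5239 0.0757 0.04  ]
[[-0.94  0.35 -0.  ]
 [ 0.35  0.94 -0.  ]
 [ 0.   -0.   -1.  ]]
[-0.27098299  0.30843803  1.61269309  0.          1.22046153 -1.84177932]
[-2.70982991e-01  3.08438030e-01  1.61269309e+00 -4.44089210e-16
  1.22046153e+00  1.29981334e+00]
{'fx': 343.88034199037975, 'fy': 343.88034199037975, 'cx': 259.23090866917136, 'cy': 190.58488186881928, 'distortion': array([-0.0869927,  0.       ,  0.       ,  0.       ,  0.       ]), 'eye': array([ 0.43422807, -0.11356944,  0.45186148]), 'rotation': array([2.05984164, 2.06138286, 0.3116547 ])} 4.4 0.006820365629727417 [-3.41040410e-01  2.87618528e-01  1.69816131e+00  1.58456566e-05
  1.15585590e+00 -1.91187605e+00]
```

View pics/w1.png

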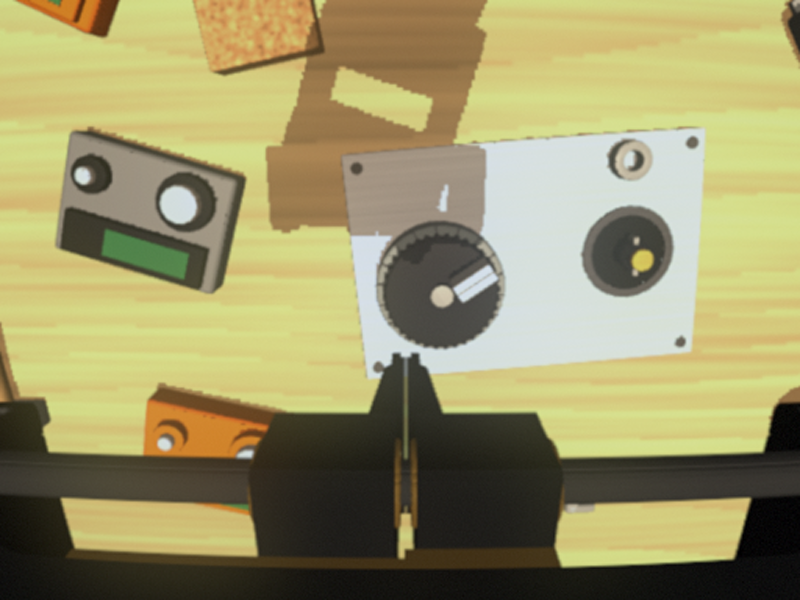

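The wrist view shows the dial cap at (442,296). The fin's top runs from about (457,294) to (493,272), with its counter-clockwise side towards the top of the picture. The large button is at (180,205) and the small one at (86,175). I'll compute the fin angle, go down beside it and feel for contact.

```bash
python3 - <<'E'
from h import *
d=get_image("wrist");f=.64
q=lambda u,v,z:ray(d,(u*f,v*f),z)[:2]
C=q(442,296,.053);W=q(441,287,.048);a=q(457,294,.074);b=q(493,272,.074)
print("cap",C,"wheel",W,"fin",a,b,np.hypot(*(a-C)),np.hypot(*(b-C)))
phi=np.arctan2(*(b-C)[::-1]);print("phi",np.degrees(phi),np.degrees(np.arctan2(*(b-a)[::-1])))
dt=get_image("top")
# triangulate store button
def line(d,uv): 
    p=ray(d,uv,0.);q=ray(d,uv,.1);return p,(q-p)/np.linalg.norm(q-p)
p1,v1=line(dt,(560*f,324*f));p2,v2=line(d,(180*f,205*f))
t=np.linalg.lstsq(np.c_[v1,-v2],p2-p1,rcond=None)[0];print(p1+v1*t[0],p2+v2*t[1]);
for z in(.036,.04,.044): print(z,q(180,205,z),q(86,175,z))
E
```

```text
cap [ 0.55590723 -0.08452406] wheel [ 0.55007337 -0.08509739] fin [ 0.54795612 -0.07504853] [ 0.53122818 -0.0492953 ] 0.012369549861554061 0.04301302984999121
phi 125.01266126753984 123.00562319178442
[ 0.48016618 -0.28487249  0.04382105] [ 0.48562939 -0.28564537  0.04483772]
0.036 [ 0.48674547 -0.28938166] [ 0.46201163 -0.36348866]
0.04 [ 0.48624032 -0.2876906 ] [ 0.46174439 -0.36108479]
0.044 [ 0.48573518 -0.28599953] [ 0.46147715 -0.35868092]
```

```bash
cat >> h.py <<'E'
C=np.array([.555,-.0845]);Z=.134;RR=.032
def pose(phi,off,z=Z):  # finger centre 'off' to the ccw side of the fin's mid-plane at angle phi
    u=np.array([np.cos(phi),np.sin(phi)]);t=np.array([-u[1],u[0]])
    return np.r_[C+RR*u+off*t,z],down(phi)
E
python3 - <<'E'
from h import *
ph=np.radians(124)
robot.move_pose(*pose(ph,.032,.20))
p,r=pose(ph,.032);print("down hit",robot.move_l(p,r,v=.08,until_force=4))
s=monitor.state();print(s["tcp_pos"],s["ft_force"])
d=get_image("wrist");cv2.imwrite("pics/w2.png",cv2.resize(d["img"],(800,600)))
p,r=pose(ph,.010);print("fin hit",robot.move_l(p,r,v=.02,until_force=2.5))
s=monitor.state();x=s["tcp_pos"][:2]-C;u=np.array([np.cos(ph),np.sin(ph)])
print(x@u,x@[-u[1],u[0]],s["ft_force"],s["time_s"])
d=get_image("wrist");cv2.imwrite("pics/w3.png",cv2.resize(d["img"],(800,600)))
E
```

```text
down hit False
[ 0.51077694 -0.07593347  0.13437447] [ 0.15464712 -0.46280769  0.71770696]
fin hit True
0.03217955994751127 0.01917380450438253 [ 0.09173844 -0.68169169  0.98287512] 6.9167
```

View pics/w3.png

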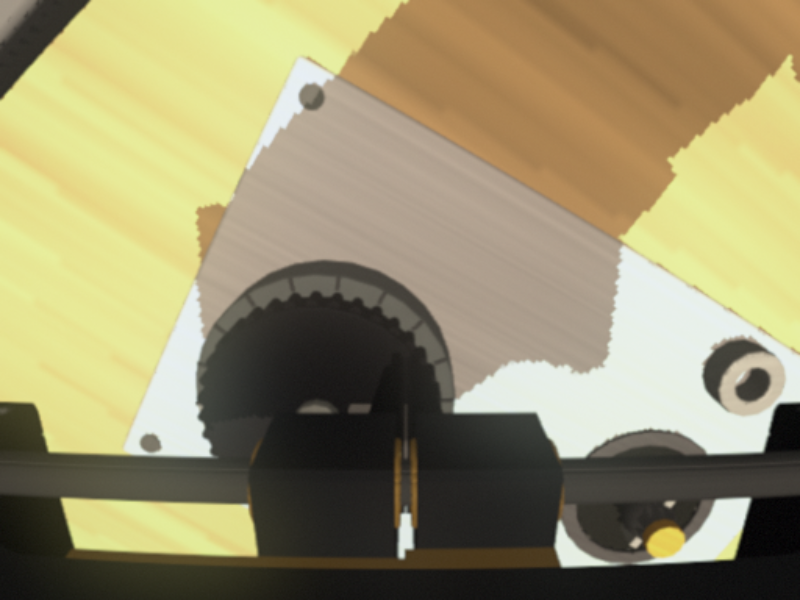

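The finger is beside the fin on its counter-clockwise side and touching it, at an offset of 19 mm. Next I'll push in small arc steps and log the tangential force to feel each click.

```bash
cat >> h.py <<'E'
PH0=np.radians(124)
def push(th0,th1,step=2.):
    out=[]
    for th in np.arange(th0,th1+.01,step):
        ph=PH0-np.radians(th);p,r=pose(ph,.019);robot.move_l(p,r,v=.02)
        s=monitor.state();t=np.array([-np.sin(ph),np.cos(ph),0]);out.append((float(th),round(float(s["ft_force"]@t),1)))
    print(out,s["time_s"],s["ft_force"].round(1) if hasattr(s["ft_force"],"round") else s["ft_force"])
E
python3 - <<'E'
from h import *
push(0,36)
E
```

```text
[(0.0, 0.1), (2.0, 2.9), (4.0, 4.2), (6.0, 4.7), (8.0, 4.3), (10.0, -0.0), (12.0, -0.6), (14.0, 0.5), (16.0, 0.6), (18.0, -0.3), (20.0, 0.8), (22.0, 3.3), (24.0, 4.9), (26.0, 4.7), (28.0, 4.5), (30.0, -0.3), (32.0, -0.2), (34.0, 0.5), (36.0, 0.4)] 11.7167 [-0.4  0.5  0.1]
```

The force drops fall cleanly at 10° and 30°, so that is two clicks. Two more should follow at 50° and 70°.

```bash
python3 - <<'E'
from h import *
push(38,72)
ph=PH0-np.radians(72)
p,r=pose(ph,.030);robot.move_l(p,r,v=.05)
p,r=pose(ph,.030,.30);robot.move_l(p,r,v=.2)
robot.move_pose([.515,-.115,.36],down(np.pi/2))
d=get_image("wrist");cv2.imwrite("pics/w4.png",cv2.resize(d["img"],(800,600),interpolation=cv2.INTER_CUBIC))
f=.64
print(monitor.state()["time_s"])
E
```

```text
[(38.0, 0.3), (40.0, -0.1), (42.0, 2.0), (44.0, 4.5), (46.0, 4.7), (48.0, 4.7), (50.0, -0.6), (52.0, -0.1), (54.0, -0.1), (56.0, 1.0), (58.0, 0.0), (60.0, 0.9), (62.0, 2.3), (64.0, 5.0), (66.0, 5.4), (68.0, 5.4), (70.0, 0.7), (72.0, -0.4)] 16.2167 [0.6 0.1 0. ]
18.4167
```

View pics/w4.png

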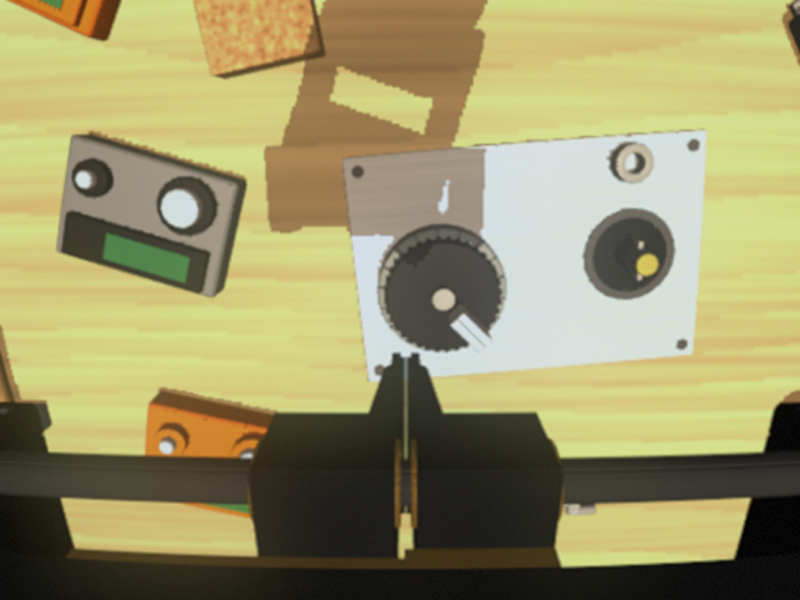

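The fin now points down and to the right, from the cap at (443,299) to about (487,345), which is about 80° of turn: four clicks. Next, a closer look at the large button.

```bash
python3 - <<'E'
from h import *
robot.move_pose([.55,-.286,.26],down(np.pi/2))
d=get_image("wrist");cv2.imwrite("pics/w5.png",cv2.resize(d["img"],(800,600),interpolation=cv2.INTER_CUBIC))
import pickle;pickle.dump(d,open("d5.pkl","wb"));print(monitor.state()["time_s"])
E
```

```text
19.2833
```

View pics/w5.png

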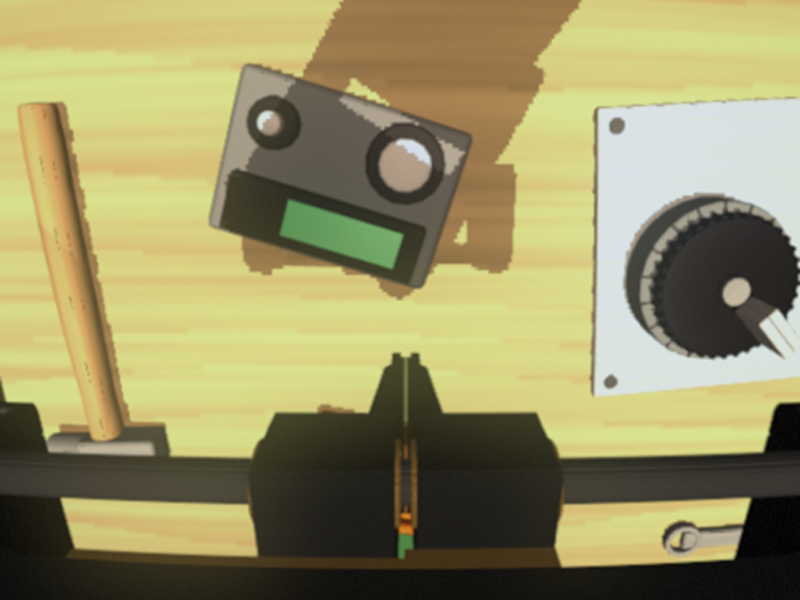

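The large button's top is centred at (405,165) and the small one at (269,122). I'll press the large one straight down.

```bash
python3 - <<'E'
from h import *
import pickle;d=pickle.load(open("d5.pkl","rb"));f=.64
B=ray(d,(405*f,165*f),.043);print(B, ray(d,(269*f,122*f),.043))
r=down(np.pi/2)
robot.move_pose([B[0],B[1],.17],r)
def S(t):
    s=monitor.state();print(t,np.round(s["tcp_pos"],4),"tip",round(s["tcp_pos"][2]-.078,4),np.round(s["ft_force"],1),s["time_s"])
S("above")
print(robot.move_l([B[0],B[1],.078+.028],v=.015,until_force=1.5));S("touch")
print(robot.move_l([B[0],B[1],.078+.024],v=.01,until_force=9));S("full")
robot.wait(.3);S("hold")
im=get_image("wrist");cv2.imwrite("pics/w6.png",cv2.resize(im["img"],(800,600)))
E
```

```text
[ 0.48479995 -0.28490463  0.043     ] [ 0.46095489 -0.36040464  0.043     ]
above [ 0.4859 -0.2847  0.1715] tip 0.0935 [ 0.8  0.5 -0.8] 19.8
True
touch [ 0.4848 -0.2849  0.1276] tip 0.0496 [ 0.6 -0.4  1.3] 22.3917
True
full [ 0.4848 -0.2849  0.1239] tip 0.0459 [-1.2  0.5  7.2] 23.2583
hold [ 0.4848 -0.2849  0.1239] tip 0.0459 [-1.5  0.8  6.9] 23.5583
```

View pics/w6.png

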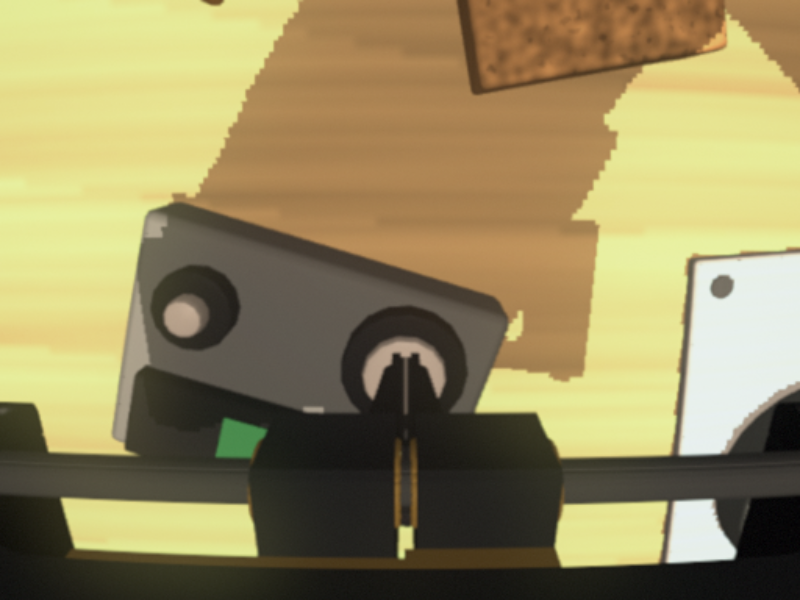

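The finger is centred on the large button and clear of the small one. The force passed the 4 N full-depth value at a hard stop. I'll press slightly more to be sure, then release, retreat and check.

```bash
python3 - <<'E'
from h import *
def S(t):
    s=monitor.state();print(t,"tip",round(s["tcp_pos"][2]-.078,4),np.round(s["ft_force"],1),s["time_s"])
p=np.array(monitor.state()["tcp_pos"])
print(robot.move_l(p-[0,0,.006],v=.01,until_force=8));S("firm");robot.wait(.2)
robot.move_l(p+[0,0,.1],v=.1)
robot.move_pose([.515,-.115,.36],down(np.pi/2));S("away")
im=get_image("wrist");cv2.imwrite("pics/w7.png",cv2.resize(im["img"],(800,600)))
E
```

```text
True
firm tip 0.0458 [-1.5  1.   7.4] 23.8583
away tip 0.281 [-0.2 -0.6 -1.3] 26.0917
```

View pics/w7.png

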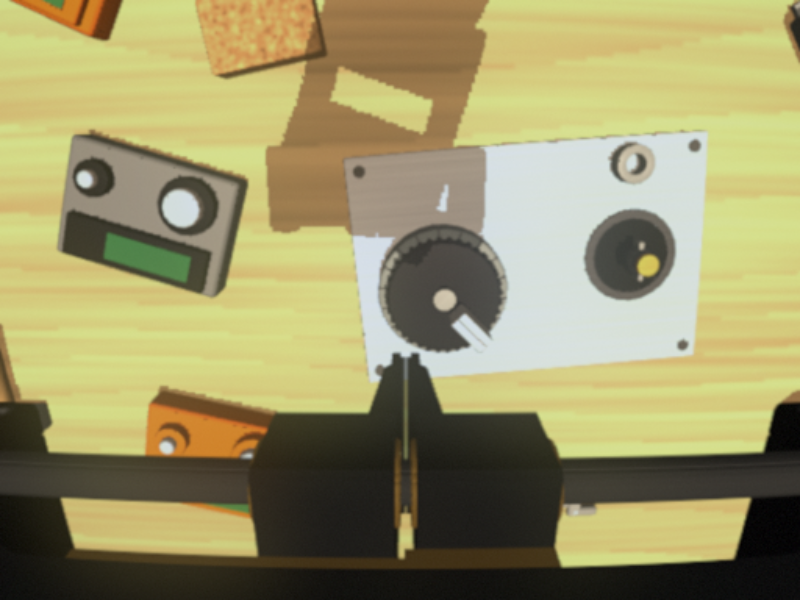

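The fin is unchanged, still at the fourth click (tip at about (487,345)). The large button at (182,207) has come back up, and nothing loose in view has moved.

```bash
python3 -c "
from bench import *
print(finish_job())"
```

```text
the job is handed in; nothing more can be done
None
```

I handed the job in: the dial rests four clicks clockwise (four force drops felt, about 80° seen in the picture), and the large button was then pressed to its stop and released. It took about 26 s of robot time, and the last picture shows nothing loose in view moved.

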